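# Load a tray of blanks onto the laser marking stage

## Robot

A 6-joint arm with a two-finger parallel gripper is mounted at the origin on the work surface. World frame = base frame: x ahead of the robot, y to its left, z up, the work surface at z = 0. Lengths are in mm, angles in rad, forces in N, time in s.
With the tool pointing down it reaches from about 350 to 975 mm from the base axis. Payload 17.4 kg.
Tool frame: the origin (TCP) lies between the finger pads; the fingertips stand 17 mm ahead of it and the grasp point (between the pads) lies 2 mm behind it; z points along the fingers, y is the line along which they close (so a half turn about z gives the same grasp; the last joint's range is limited). The gripper opens to 85 mm and grips with 20 to 120 N. Pads are 22 mm wide; open, the fingers measure 114 mm over their backs; the gripper's body (76 mm by 85 mm) begins 54 mm behind the grasp point. The pads swing forward as they close: fully open they stand 13 mm farther back than shut.
Start: joints at [1.137, 0.116, 1.442, -0, 1.584, -0.038], TCP at [260.252, 622.817, 248.303] pointing down, gripper open.
Joint ranges: [-2.83, 2.83], [-0.83, 2.19], [0.07, 2.5], [-1.14, 4.28], [0.01, 3], [-2.97, 2.97]. Speed limits (rad/s): [1.89, 1.89, 2.22, 3.14, 3.14, 3.14].

## Interface

Orientations are given as a 3x3 rotation matrix whose columns are the frame's x, y, z axes.
In Python, from rig import robot gives the robot as it stands.
- The arm moves only by the shell command python3 -m inch 'ROWS' [OPENING]. ROWS is text: rows parted by semicolons, each of 4 numbers parted by spaces: the shift along the tool's x, y, z in cm, then the turn about the tool's z in degrees. In form: tx ty tz turn; .... A call has 1 to 8 rows; each row is the pose to reach, as a shift and turn from the pose commanded when the call began, along the tool's axes at that moment; what a row does not reach only later rows make up. A row lasts 1/8 s, in which the tool goes at most 62.5 mm and 10.7 degrees, less where a joint would pass 70% of its speed; a pose out of reach is approached as far as the arm can. A call with a gripper value outside its range is refused whole. OPENING is the opening, from -1 (shut) to 1 (fully open), set as the call begins (- or left out, the last holds). The fingers move at their own pace and stop on an object; the grip force is fixed at half the most. Time passes only in rows, so rows that repeat a pose let the fingers close. It gives the time, the measured TCP pose, the force, the opening and the grip force at its end, in the units of the state.
- robot.get_state(): the state, without advancing time (a new reading comes with each control period).
- robot.snapshot(name): name is "scene" or "top" or "wrist"; returns the picture (384x512x3 uint8, blue, green, red); there is no depth.
- robot.calibration(name): a dict with "mtx" (3x3 intrinsics, pixels), "k1" (the pictures are not rectified: a ray, as slopes to the right and down, at radius r is drawn at 1 + k1 r^2 times it, then the intrinsics apply), "world_from_camera" (4x4, takes a point from camera to world coordinates); the wrist camera has in their place "hand_eye" (4x4, takes a point from camera to tool coordinates, whose origin is the TCP and whose axes are the flange's). Camera axes: x right, y down, z forward; pixel columns grow to the right and rows downward; lengths in mm; the calibration is good to about 2 mm. A picture is of the moment at which its call begins: read the wrist's pose just before it. calibration takes no time and is no camera call.
- robot.finish_job(): hands the job in; it is judged then, once.
The state is a dict: "time_s": time; "qpos": joint angles; "dq": joint speeds; "joint_efforts": joint torques, N m; "tcp_pos": TCP position; "ee_rot": TCP orientation; "ft_force": force on the tool from outside, world axes, zero at the start; "ft_torque": the same for the moment, N m; "finger_gap": opening from 0.0 (shut) to 1.0 (fully open); "gripper_force": force on a finger pad.
Only numpy, scipy, OpenCV 4.12 (cv2) and the standard library are available. Lean on these libraries where they do the work, as an engineer would, in place of code of your own. Each camera call takes 0.05 s, during which the arm holds its last target. There are 200 camera calls.

## Task

Pick up the blue tray by its black carrying handle and carry it level, with the bright steel ring still lying inside, to the silver perforated marking stage. Set it down gently, without dropping it, flat on the stage, centred in the yellow outline with its long side along the outline's long side, and let go. Leave the grey tray of the same shape where it is.

Things in the scene. Friction and masses are not known exactly. Their poses are not given: they have to be found in the camera images.
- tray: blue open tray, 130 x 90 mm (own x by y), 28 mm high, walls and floor 4 mm, about 0.25 kg, standing on the table. Over its middle, along own x, runs a black carrying bar 130 mm long, 14 mm wide (own y), 16 mm tall, centre line 78 mm and top 86 mm above the underside, on an 18 mm wide upright at each short end, free underneath between. Origin: centre of the underside, z up.
- blank: bright steel ring, 56 mm outside and 36 mm inside diameter, 15 mm high, about 0.17 kg, lying loose and flat on the floor of the blue tray, under the bar. Origin: centre of its underside, z up (4 mm above the tray's underside).
- decoy: grey tray of exactly the same shape as the blue one, also with a black carrying bar (top 86 mm high), holding a dark ring; it stands on the table and is not to be moved. Origin: centre of the underside, z up.
- field (a point): centre of the yellow outline on top of the fixed silver perforated marking stage. The outline is 158 mm (own x) by 118 mm (own y) over its outside, the tape 4 mm wide, flush with the surface; the stage top is flat, 200 x 170 mm, 50 mm above the table. x lies along the outline's long side, z up.
Not all that is in view belongs to the job. What is shaped like the tray but turquoise is not meant. Leave any green look-alike of the blank alone.

How it is judged:
By the outcome, as a careful person would: the job done as asked, in the order asked, and still so for the second after the job is handed in, with the robot touching nothing.
It also fails if it takes over 48 s, if anything falls off the work surface, if the arm or the gripper's body presses on something with over 40 N, if the wrist force passes 120 N, or if a joint passes its speed limit or range.

## Working session

There is one attempt and no reset: what is moved stays moved. The work goes in short steps, Python scripts to look and compute and a shell command to move; the robot and the scene stay as the last step left them, time stands still between calls to the robot, and variables do not carry over. Pictures are saved under pics/ and viewed, at most 10 in all, crops included, and the job is handed in when it is done.

```bash
mkdir -p pics; ls
python3 - <<'E'
from rig import robot
import cv2,numpy as np
a=robot.snapshot("scene");b=robot.snapshot("top")
cv2.imwrite("pics/s0.png",a);cv2.imwrite("pics/t0.png",b)
for n in("scene","top","wrist"):print(n,robot.calibration(n))
s=robot.get_state();print(s["time_s"],s["tcp_pos"],s["ee_rot"],s["ft_force"])
E
```

```text
pics
scene {'mtx': array([[383.03232183,   0.        , 252.55140132],
       [  0.        , 383.03232183, 191.55504858],
       [  0.        ,   0.        ,   1.        ]]), 'k1': 0.002198002472264188, 'world_from_camera': array([[-8.64679773e-01,  4.42149042e-01, -2.38396970e-01,
         6.67334221e+02],
       [ 5.02320112e-01,  7.62833699e-01, -4.07135422e-01,
         3.82171100e+02],
       [ 1.84270610e-03, -4.71793357e-01, -8.81707226e-01,
         8.34212309e+02],
       [ 0.00000000e+00,  0.00000000e+00,  0.00000000e+00,
         1.00000000e+00]])}
top {'mtx': array([[436.76148869,   0.        , 256.31127356],
       [  0.        , 436.76148869, 190.63228018],
       [  0.        ,   0.        ,   1.        ]]), 'k1': 0.00679134620575027, 'world_from_camera': array([[ 2.66637906e-02, -9.85338124e-01,  1.68516539e-01,
         2.96058485e+02],
       [-9.99468142e-01, -2.94435922e-02, -1.40181176e-02,
         9.33123167e+00],
       [ 1.87743179e-02, -1.68053136e-01, -9.85599142e-01,
         1.01503561e+03],
       [ 0.00000000e+00,  0.00000000e+00,  0.00000000e+00,
         1.00000000e+00]])}
wrist {'mtx': array([[289.10707203,   0.        , 259.7688232 ],
       [  0.        , 289.10707203, 189.97720804],
       [  0.        ,   0.        ,   1.        ]]), 'k1': -0.00496970847193904, 'hand_eye': array([[-1.09490508e-03, -9.66252360e-01, -2.57594990e-01,
         6.50113248e+01],
       [ 9.99999139e-01, -1.24432941e-03,  4.17058140e-04,
        -4.39088799e-01],
       [-7.23516433e-04, -2.57594312e-01,  9.66252890e-01,
        -1.24977290e+02],
       [ 0.00000000e+00,  0.00000000e+00,  0.00000000e+00,
         1.00000000e+00]])}
0.1 [260.17442126 622.6690652  247.63615842] [[-9.22701573e-01  3.85514740e-01 -4.37731872e-04]
 [ 3.85514987e-01  9.22701086e-01 -9.49071253e-04]
 [ 3.80147163e-05 -1.04446174e-03 -9.99999454e-01]] [-0.80560881  0.08782731 -1.22956511]
```

View pics/t0.png

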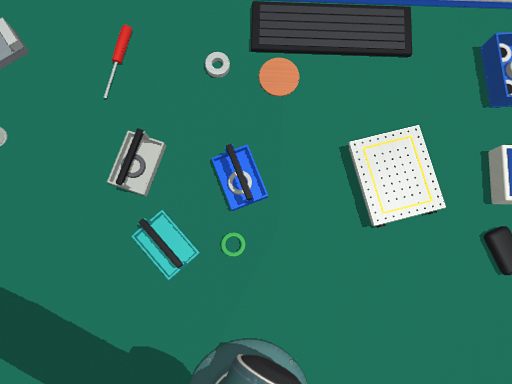

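View pics/s0.png

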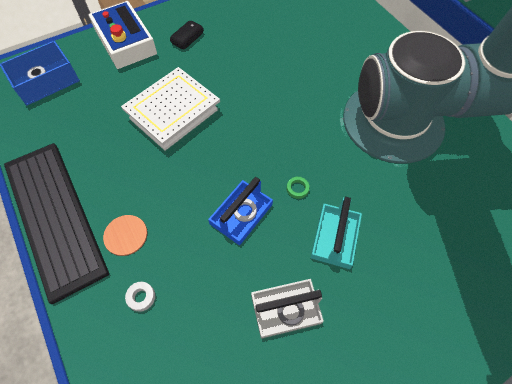

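The top view shows the blue tray at about (239,178), with its bar running (230,148)–(250,198) and the ring near (240,182). The yellow outline is centred near (397,175), the grey decoy is at (137,162) and the turquoise one at (165,244). In the scene view the blue tray is at (241,211) and the stage at (171,107).

```bash
cat > h.py <<'E'
import cv2,numpy as np
from rig import robot
def cast(name,px,z,pose=None):
    c=robot.calibration(name);px=np.asarray(px,float).reshape(-1,2)
    K=c["mtx"];d=(px-K[:2,2])/K[0,0]
    u=d.copy()
    for _ in range(5):u=d/(1+c["k1"]*(u**2).sum(1,keepdims=True))
    T=c.get("world_from_camera")
    if T is None:T=pose@c["hand_eye"]
    r=np.c_[u,np.ones(len(u))]@T[:3,:3].T;o=T[:3,3]
    return (o+r*((z-o[2])/r[:,2])[:,None])[:,:2]
def pose():
    s=robot.get_state();T=np.eye(4);T[:3,:3]=s["ee_rot"];T[:3,3]=s["tcp_pos"];return T
def hsv(im,lo,hi):return cv2.inRange(cv2.cvtColor(im,cv2.COLOR_BGR2HSV),np.array(lo),np.array(hi))
def blob(m,near=None,minA=60):
    cs=[c for c in cv2.findContours(m,cv2.RETR_EXTERNAL,cv2.CHAIN_APPROX_NONE)[0] if cv2.contourArea(c)>minA]
    if near is None:return max(cs,key=cv2.contourArea)
    return min(cs,key=lambda c:np.hypot(*(c.reshape(-1,2).mean(0)-near)))
def rect(P):
    (c,(w,h),_)=r=cv2.minAreaRect(P.astype(np.float32));b=cv2.boxPoints(r);e=b[1]-b[0];f=b[2]-b[1]
    l=e if np.hypot(*e)>np.hypot(*f) else f
    return np.array(c),(max(w,h),min(w,h)),np.degrees(np.arctan2(l[1],l[0]))%180
def rel(T,target,yaw):
    """tool-frame shift (cm) and turn (deg) so tool y is perpendicular to yaw (deg, world)"""
    d=T[:3,:3].T@(np.asarray(target)-T[:3,3])/10
    x=np.degrees(np.arctan2(T[1,0],T[0,0]));t=-((yaw-x+90)%180-90)  # tool z down
    return np.round(d,2),round(t,2)
E
python3 - <<'E'
from h import *
for n,nb,ny in(("top",(239,178),(397,175)),("scene",(241,211),(171,107))):
    im=cv2.imread("pics/%s0.png"%n[0])
    mb=hsv(im,(110,120,80),(125,255,255));mk=hsv(im,(0,0,0),(180,255,45))
    roi=np.zeros_like(mb);cv2.circle(roi,nb,48,255,-1)
    print(n,"rim",rect(cast(n,cv2.findNonZero(mb&roi),28)))
    P=cv2.findNonZero(cv2.bitwise_and(mk,roi));
    bc=blob(mk&roi,nb,80);print("bar",bc.reshape(-1,2).mean(0),rect(cast(n,bc,84)))
    my=hsv(im,(22,60,120),(35,255,255));roi[:]=0;cv2.circle(roi,ny,60,255,-1)
    print("field",rect(cast(n,cv2.findNonZero(my&roi),50)))
print(rel(pose(),[400,0,200],0))
E
```

```text
top rim (array([502.41500854,  37.37909698]), (146.1089630126953, 88.83782958984375), np.float32(23.117218))Traceback (most recent call last):
  File "<stdin>", line 8, in <module>
  File "h.py", line 18, in blob
    return min(cs,key=lambda c:np.hypot(*(c.reshape(-1,2).mean(0)-near)))
ValueError: min() iterable argument is empty
```

Run:
```python
from h import *
im=cv2.imread("pics/t0.png");print(im[172,236:244].tolist())
for n,nb,ny in(("top",(239,178),(397,175)),("scene",(241,211),(171,107))):
    im=cv2.imread("pics/%s0.png"%n[0])
    mb=hsv(im,(110,120,80),(125,255,255));mk=(im.max(2)<60).astype(np.uint8)*255
    roi=np.zeros_like(mb);cv2.circle(roi,nb,48,255,-1)
    print(n,"rim",rect(cast(n,cv2.findNonZero(mb&roi),28)))
    bc=blob(mk&roi);print("bar",cv2.contourArea(bc),bc.reshape(-1,2).mean(0),rect(cast(n,bc,84)))
    my=hsv(im,(22,60,120),(35,255,255));roi[:]=0;cv2.circle(roi,ny,60,255,-1)
    print("field",rect(cast(n,cv2.findNonZero(my&roi),50)))
```

```text
[[18, 17, 16], [52, 49, 47], [55, 52, 52], [56, 53, 52], [56, 54, 52], [53, 51, 51], [69, 70, 70], [149, 154, 151]]
top rim (array([502.41500854,  37.37909698]), (146.1089630126953, 88.83782958984375), np.float32(23.117218))
bar 246.5 [238.94957983 172.49579832] (array([496.50476074,  35.61093903]), (129.43873596191406, 12.541571617126465), np.float32(23.200407))
field (array([ 509.62359619, -322.23126221]), (158.78732299804688, 119.14070892333984), np.float32(16.042583))
scene rim (array([487.99859619,  35.47096252]), (159.36221313476562, 94.84410858154297), np.float32(23.318956))
bar 86.0 [241.93137255 199.81372549] (array([496.21252441,  39.88391495]), (130.55072021484375, 14.719850540161133), np.float32(24.742235))
field (array([ 508.89642334, -322.89379883]), (159.04054260253906, 119.65730285644531), np.float32(15.884088))
```

Run:
```python
from h import *
print(rel(pose(),[496.5,36.5,230],23.2))
```

```text
(array([-44.4 , -44.97,   1.81]), np.float64(-45.88))
```

```bash
python3 -m inch '-4 -4 0 10; -8 -8 0 20; -12 -12 0 30; -16 -16 0 40; -20 -20 0 50; -24 -24 0.5 60; -28 -28 1 70; -32 -32 1 80' 1
python3 - <<'E'
from h import *
print(rel(pose(),[496.5,36.5,230],23.2),robot.get_state()["qpos"])
E
```

```text
time_s: 1.1
tcp_pos: [432.2, 202.4, 237.8]
ee_rot: [[0.225, 0.974, -0.0], [0.974, -0.225, -0.0], [-0.0, -0.0, -1.0]]
ft_force: [1.6, 0.2, 0.0]
finger_gap: 1.002
gripper_force: 0.0
(array([-14.72,   9.99,   0.78]), np.float64(53.8)) [ 3.84402333e-01 -3.22542633e-01  1.86388338e+00 -8.09970780e-06
  1.60072764e+00  6.11234993e-01]
```

```bash
python3 -m inch '-4 3 0 10; -8 6 0.5 20; -12 9 0.7 30; -14.6 10 0.7 40; -14.6 10 0.7 50; -14.6 10 0.7 54; -14.6 10 0.7 54; -14.6 10 0.7 54'
python3 - <<'E'
from h import *
T=pose();im=robot.snapshot("wrist");cv2.imwrite("pics/w1.png",im);np.save("T1.npy",T)
print(rel(T,[496.5,36.5,230],23.2),robot.get_state()["qpos"])
E
```

```text
time_s: 2.1
tcp_pos: [497.6, 39.9, 231.2]
ee_rot: [[0.918, 0.398, -0.0], [0.398, -0.918, -0.0], [-0.0, -0.0, -1.0]]
ft_force: [-0.1, 0.3, 0.7]
finger_gap: 1.001
gripper_force: 0.0
(array([-0.23,  0.27,  0.12]), np.float64(0.23)) [ 2.89114633e-02 -2.69261910e-01  1.83270334e+00 -5.77196398e-06
  1.57830216e+00  1.19095481e+00]
```

View pics/w1.png

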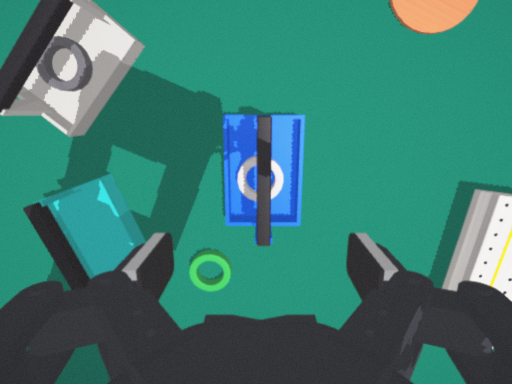

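The wrist view shows the blue tray at (264,170), its bar running (265,116)–(263,245), and the ring at (260,178), slightly off the tray centre. The green ring is beside it at (210,271).

Run:
```python
from h import *
T=np.load("T1.npy");im=cv2.imread("pics/w1.png")
g=np.zeros(im.shape[:2],np.uint8);g[100:255,215:315]=255
bar=blob(((im.max(2)<75)*255).astype(np.uint8)&g)
print(cv2.boundingRect(bar),rect(cast("wrist",bar,86,T)))
blue=hsv(im,(105,120,60),(125,255,255))&g
print("rim",rect(cast("wrist",cv2.findNonZero(blue),28,T)))
ring=((im.min(2)>110)*255).astype(np.uint8)&g
print("ring",rect(cast("wrist",cv2.findNonZero(ring),19,T)))
```

```text
(258, 138, 13, 39) (array([521.72174072,  45.80117798]), (35.82917404174805, 11.404083251953125), np.float32(23.2816))
rim (array([486.53344727,  31.62337875]), (154.015625, 89.69992065429688), np.float32(23.233967))
ring (array([487.79040527,  35.27614975]), (55.18505096435547, 53.78450393676758), np.float32(113.3833))
```

Run:
```python
from h import *
print(rel(pose(),[494.2,34.8,76],23.2))
T=np.load("T1.npy");print(cast("wrist",[[265,116],[265,117],[263,245]],86,T))
```

```text
(array([-0.51,  0.33, 15.52]), np.float64(0.22))
[[556.51442449  60.07932668]
 [555.7095448   59.7270835 ]
 [439.04970434  10.89116293]]
```

```bash
python3 -m inch '-0.5 0.35 2 0.2; -0.5 0.35 5 0.2; -0.5 0.35 8 0.2; -0.5 0.35 11 0.2; -0.5 0.35 13.5 0.2; -0.5 0.35 15 0.2; -0.5 0.35 15.5 0.2; -0.5 0.35 15.5 0.2'
python3 - <<'E'
from h import *
im=robot.snapshot("wrist");cv2.imwrite("pics/w2.png",im);print(rel(pose(),[494.2,34.8,76],23.2))
E
```

```text
time_s: 3.15
tcp_pos: [494.6, 34.5, 76.5]
ee_rot: [[0.92, 0.393, 0.0], [0.393, -0.92, -0.0], [0.0, 0.0, -1.0]]
ft_force: [-0.9, 0.1, 1.3]
finger_gap: 1.003
gripper_force: 0.0
(array([-0.04, -0.04,  0.1 ]), np.float64(-0.07))
```

View pics/w2.png

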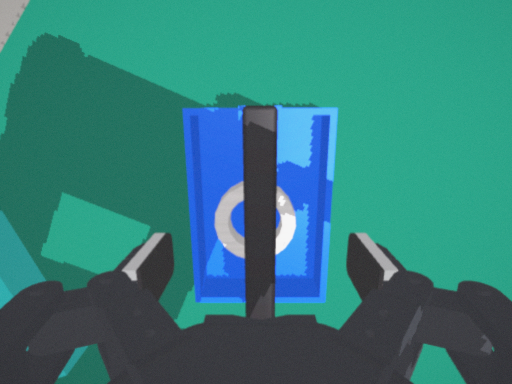

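The bar is centred between the open fingers at column 260, and the ring lies at (255,220). Next I close the gripper.

```bash
python3 -m inch '0 0 0 0; 0 0 0 0; 0 0 0 0; 0 0 0 0; 0 0 0 0; 0 0 0 0; 0 0 0 0; 0 0 0 0' -1; python3 -m inch '0 0 -0.1 0; 0 0 -0.3 0; 0 0 -0.6 0; 0 0 -1 0; 0 0 -1.5 0; 0 0 -2 0; 0 0 -2 0; 0 0 -2 0'
python3 - <<'E'
from h import *
im=robot.snapshot("wrist");cv2.imwrite("pics/w3.png",im);print(robot.get_state()["ft_torque"],rel(pose(),[509.3,-322.5,170],16))
E
```

```text
time_s: 4.2
tcp_pos: [494.6, 34.5, 76.5]
ee_rot: [[0.92, 0.393, 0.0], [0.393, -0.92, -0.0], [0.0, 0.0, -1.0]]
ft_force: [0.2, -1.1, 5.6]
finger_gap: 0.153
gripper_force: 59.6
time_s: 5.2
tcp_pos: [494.4, 34.6, 96.2]
ee_rot: [[0.92, 0.393, -0.0], [0.393, -0.92, -0.0], [-0.0, 0.0, -1.0]]
ft_force: [-0.3, 0.1, -5.5]
finger_gap: 0.151
gripper_force: 58.4
[-0.01091148 -0.03234815  0.02641768] (array([-12.65,  33.43,  -7.39]), np.float64(7.12))
```

View pics/w3.png

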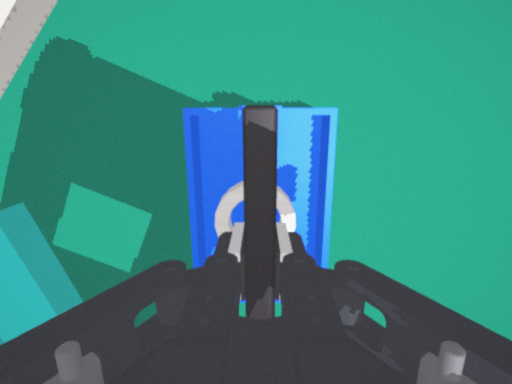

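The tray hangs level in the grip with the ring inside. Now I lift it and carry it to the stage.

```bash
python3 -m inch '0 0 -0.6 0; 0 0 -1.6 0; 0 0 -2.8 0; 0 0 -4 0; 0 0 -5.2 0; 0 0 -6.4 0; 0 0 -7.2 0; 0 0 -7.5 0'; python3 -m inch '-0.2 0.5 0 0; -0.6 1.5 0 0.5; -1.1 3 0 1; -1.8 4.8 0 1.5; -2.6 6.8 0 2; -3.4 9 0 2.5; -4.3 11.3 0 3; -5.2 13.6 0 3.5';  python3 -m inch '-0.9 2.4 0 0.5; -1.8 4.8 0 1; -2.7 7.2 0 1.5; -3.6 9.6 0 2; -4.4 11.7 0 2.5; -5.1 13.5 0 3; -5.6 14.8 0 3.3; -6 15.6 0 3.5'
python3 - <<'E'
from h import *
print(rel(pose(),[506.6,-323.3,170],16))
E
```

```text
time_s: 6.25
tcp_pos: [494.6, 34.6, 171.8]
ee_rot: [[0.92, 0.393, 0.001], [0.393, -0.92, -0.0], [0.0, 0.0, -1.0]]
ft_force: [0.4, -0.0, -4.5]
finger_gap: 0.151
gripper_force: 58.6
time_s: 7.25
tcp_pos: [499.8, -112.7, 171.1]
ee_rot: [[0.942, 0.335, -0.0], [0.335, -0.942, -0.0], [-0.0, -0.0, -1.0]]
ft_force: [-0.2, -0.2, -4.5]
finger_gap: 0.147
gripper_force: 58.6
time_s: 8.25
tcp_pos: [495.9, -278.7, 171.2]
ee_rot: [[0.961, 0.277, -0.0], [0.277, -0.961, 0.0], [-0.0, -0.0, -1.0]]
ft_force: [-0.7, 0.0, -4.6]
finger_gap: 0.154
gripper_force: 58.6
(array([-0.21,  4.59,  0.12]), np.float64(0.1))
```

```bash
python3 -m inch '0 0.6 0 0; -0.1 1.5 0 0.1; -0.1 2.5 0 0.1; -0.1 3.3 0 0.1; -0.1 3.9 0 0.1; -0.1 4.2 0 0.1; -0.1 4.3 0 0.1; -0.1 4.3 0 0.1'
python3 - <<'E'
from h import *
T=pose();print(rel(T,[506.6,-323.3,170],16))
w=robot.snapshot("wrist");t=robot.snapshot("top");s=robot.snapshot("scene")
cv2.imwrite("pics/w4.png",w);cv2.imwrite("pics/t4.png",t);cv2.imwrite("pics/s4.png",s);np.save("T4.npy",T)
z=T[2,3]-76.5
# offset of the tray centre along the tool x: far rim edge in w3-like view
m=hsv(w,(105,120,60),(125,255,255));P=cv2.findNonZero(m).reshape(-1,2)
Q=cast("wrist",P,z+28,T);L=(np.c_[Q,np.full(len(Q),z+28)]-T[:3,3])@T[:3,:3]
print("local x max",np.percentile(L[:,0],[99,99.9]),"y",np.percentile(L[L[:,0]>55,1],[1,99]))
cv2.imwrite("pics/v4.png",np.vstack([cv2.resize(w,(400,300)),cv2.resize(s[30:222,60:316],(400,300))]))
E
```

```text
time_s: 9.25
tcp_pos: [506.9, -319.5, 171.3]
ee_rot: [[0.961, 0.276, -0.0], [0.276, -0.961, 0.0], [-0.0, -0.0, -1.0]]
ft_force: [1.0, 0.0, -5.3]
finger_gap: 0.151
gripper_force: 58.6
(array([-0.13,  0.36,  0.13]), np.float64(0.02))
local x max [67.08715017 68.17760284] y [-43.78509371  43.96270188]
```

View pics/v4.png

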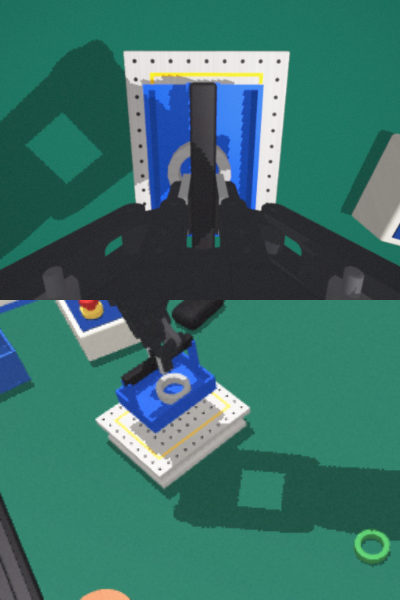

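The tray hangs level above the stage with the ring inside. The tray centre is about 2.9 mm along the tool's x from the TCP, as assumed. Next I correct the lateral error and descend to just above the surface.

```bash
python3 -m inch '-0.1 0.2 0.4 0; -0.1 0.4 1 0; -0.1 0.4 1.7 0; -0.1 0.4 2.4 0; -0.1 0.4 3.1 0; -0.1 0.4 3.6 0; -0.1 0.4 3.8 0; -0.1 0.4 3.8 0'
python3 - <<'E'
from h import *
T=pose();print(rel(T,[506.6,-323.3,126.5],16))
w=robot.snapshot("wrist")
m=hsv(w,(22,60,100),(35,255,255));P=cv2.findNonZero(m).reshape(-1,2)
Q=cast("wrist",P,50,T);L=(np.c_[Q,np.full(len(Q),50)]-T[:3,3])@T[:3,:3]
print("yellow local: far edge x",np.percentile(L[:,0],[98,99.5]),"y",np.percentile(L[:,1],[.5,2,98,99.5]),len(L))
f=L[L[:,0]>np.percentile(L[:,0],99.5)-6];print("slope deg",np.degrees(np.polyfit(f[:,1],f[:,0],1)[0]))
cv2.imwrite("pics/w5.png",w)
E
```

```text
time_s: 10.4
tcp_pos: [507.0, -323.7, 133.3]
ee_rot: [[0.961, 0.276, 0.0], [0.276, -0.961, 0.0], [0.0, -0.0, -1.0]]
ft_force: [0.3, -0.1, -3.8]
finger_gap: 0.15
gripper_force: 58.5
(array([-0.03, -0.05,  0.68]), np.float64(0.02))
yellow local: far edge x [81.97365196 82.02469868] y [-59.65643124 -59.07165553  58.09121224  58.33087412] 2868
slope deg -0.21371574733205248
```

View pics/w5.png

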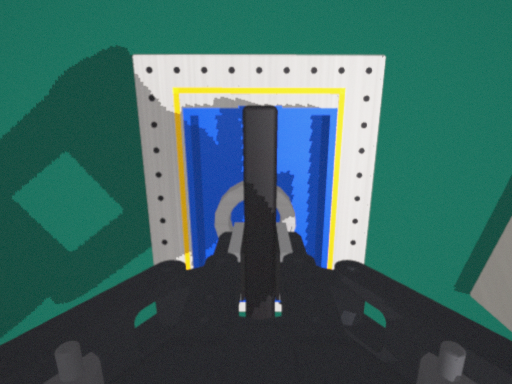

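The tray sits evenly inside the yellow outline (columns 175–345, far edge at row 91), within 1 mm of centre. Now I lower it gently, watching the force.

```bash
python3 -m inch '0 -0.05 0.1 0; 0 -0.05 0.2 0; 0 -0.05 0.3 0; 0 -0.05 0.4 0; 0 -0.05 0.45 0; 0 -0.05 0.5 0; 0 -0.05 0.5 0; 0 -0.05 0.5 0'
```

```text
time_s: 11.45
tcp_pos: [506.9, -323.2, 128.3]
ee_rot: [[0.961, 0.276, 0.0], [0.276, -0.961, -0.0], [0.0, 0.0, -1.0]]
ft_force: [0.2, 0.7, -4.4]
finger_gap: 0.153
gripper_force: 58.6
```

```bash
python3 -m inch '0 0 0.04 0; 0 0 0.08 0; 0 0 0.12 0; 0 0 0.14 0; 0 0 0.16 0; 0 0 0.16 0; 0 0 0.16 0; 0 0 0.16 0'
```

```text
time_s: 12.45
tcp_pos: [506.9, -323.2, 126.7]
ee_rot: [[0.961, 0.276, 0.0], [0.276, -0.961, -0.0], [0.0, 0.0, -1.0]]
ft_force: [0.7, 0.2, -5.2]
finger_gap: 0.15
gripper_force: 58.6
```

```bash
python3 -m inch '0 0 0.02 0; 0 0 0.04 0; 0 0 0.05 0; 0 0 0.05 0; 0 0 0.05 0'
```

```text
time_s: 13.08
tcp_pos: [506.9, -323.2, 126.6]
ee_rot: [[0.961, 0.276, 0.0], [0.276, -0.961, -0.0], [0.0, 0.0, -1.0]]
ft_force: [-3.4, 1.9, 3.5]
finger_gap: 0.156
gripper_force: 59.7
```

```bash
python3 -m inch '0 0 0.02 0; 0 0 0.03 0; 0 0 0.03 0'; python3 -m inch '0 0 0 0; 0 0 0 0; 0 0 0 0; 0 0 0 0; 0 0 0 0; 0 0 0 0' 1; python3 -m inch '0 0 -0.5 0; 0 0 -1.5 0; 0 0 -3 0; 0 0 -5 0; 0 0 -7 0; 0 0 -9 0; 0 0 -11 0; 0 0 -12 0';python3 -m inch '-3 0 0 0; -6 0 0 0; -9 0 0 0; -9 0 0 0'
python3 - <<'E'
from h import *
T=pose();w=robot.snapshot("wrist");t=robot.snapshot("top");s=robot.snapshot("scene")
for i,n in((w,"w6"),(t,"t6"),(s,"s6")):cv2.imwrite("pics/%s.png"%n,i)
m=hsv(w,(22,60,100),(35,255,255));print("field",rect(cast("wrist",blob(m),50,T)))
b=hsv(w,(105,120,60),(125,255,255));c=blob(b);print("rim",rect(cast("wrist",c,78,T)))
cv2.imwrite("pics/v6.png",np.vstack([cv2.resize(w,(400,300)),cv2.resize(s[30:222,60:316],(400,300))]))
E
```

```text
time_s: 13.45
tcp_pos: [506.9, -323.2, 126.5]
ee_rot: [[0.961, 0.276, 0.0], [0.276, -0.961, -0.0], [0.0, 0.0, -1.0]]
ft_force: [-5.5, 3.9, 7.5]
finger_gap: 0.152
gripper_force: 60.3
time_s: 14.2
tcp_pos: [506.9, -323.2, 125.9]
ee_rot: [[0.961, 0.276, 0.0], [0.276, -0.961, -0.0], [0.0, 0.0, -1.0]]
ft_force: [-0.0, -0.6, 0.1]
finger_gap: 0.999
gripper_force: 0.0
time_s: 15.2
tcp_pos: [507.1, -323.3, 247.7]
ee_rot: [[0.961, 0.276, 0.001], [0.276, -0.961, -0.001], [0.001, 0.001, -1.0]]
ft_force: [0.3, 0.5, -0.4]
finger_gap: 1.0
gripper_force: 0.0
time_s: 15.7
tcp_pos: [419.1, -348.5, 246.1]
ee_rot: [[0.962, 0.274, -0.0], [0.274, -0.962, -0.0], [-0.0, 0.0, -1.0]]
ft_force: [-0.0, -0.3, 0.4]
finger_gap: 1.002
gripper_force: 0.0
field (array([ 518.2364502 , -355.05862427]), (156.9374237060547, 50.205955505371094), np.float32(15.776937))
rim (array([ 514.28631592, -348.61676025]), (135.89492797851562, 36.80840301513672), np.float32(15.9153595))
```

View pics/v6.png

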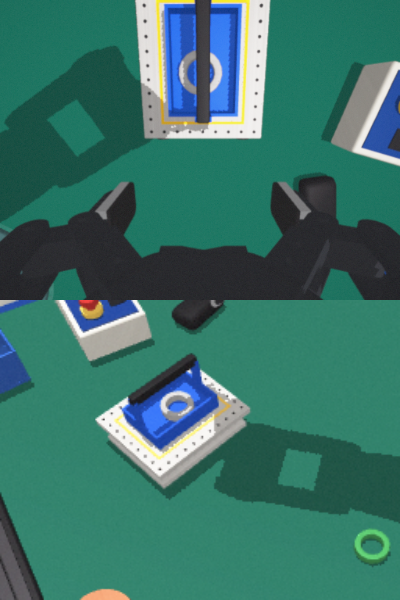

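The tray stands flat on the stage with the ring inside, and the gripper is clear. One numeric check from the fixed cameras, then I hand in if it is good.

Run:
```python
from h import *
ok=[]
for n,c in(("top",(397,175)),("scene",(171,100))):
    im=cv2.imread("pics/%s6.png"%n[0])
    g=np.zeros(im.shape[:2],np.uint8);cv2.circle(g,c,60,255,-1)
    k=blob(((im.max(2)<75)*255).astype(np.uint8)&g);print("bar",rect(cast(n,k,134)))
    b=blob(hsv(im,(110,120,60),(125,255,255))&g);print("rim",rect(cast(n,b,78)))
```

```text
bar (array([ 427.31747437, -370.92562866]), (152.85824584960938, 51.824256896972656), np.float32(125.7086))
rim (array([ 511.54000854, -316.69226074]), (138.61549377441406, 98.75977325439453), np.float32(16.057213))
bar (array([ 509.6517334 , -317.38742065]), (132.7728729248047, 24.220108032226562), np.float32(15.973944))
rim (array([ 497.76251221, -315.14276123]), (166.71066284179688, 109.61451721191406), np.float32(15.665472))
```

```bash
python3 -c "
from rig import robot
print(robot.finish_job())"
```

```text
the job is handed in; nothing more can be done
None
```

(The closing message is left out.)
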